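# Hold the drop gate down and slide the stock bin through

## Robot

A 6-joint arm with a two-finger parallel gripper is mounted at the origin on the work surface. World frame = base frame: x ahead of the robot, y to its left, z up, the work surface at z = 0. Lengths are in m, angles in rad, forces in N, time in s.
With the tool pointing down it reaches from about 0.35 to 0.975 m from the base axis. Payload 4.9 kg.
Tool frame: the origin (TCP) lies between the finger pads; the fingertips stand 22 mm ahead of it and the grasp point (between the pads) lies 3 mm ahead of it; z points along the fingers, y is the line along which they close (so a half turn about z gives the same grasp; the last joint's range is limited). The gripper opens to 85 mm and grips with 20 to 120 N. Pads are 22 mm wide; open, the fingers measure 114 mm over their backs; the gripper's body (76 mm by 85 mm) begins 54 mm behind the grasp point. The pads swing forward as they close: fully open they stand 13 mm farther back than shut.
Start: joints at [-1.266, 0.053, 1.613, -0, 1.476, -0.119], TCP at [0.257, -0.57, 0.253] pointing down, gripper open.
Joint ranges: [-3.01, 3.01], [-1.01, 2.22], [0.06, 2.58], [-1.02, 4.17], [0.09, 2.62], [-3.14, 3.14]. Speed limits (rad/s): [2.57, 2.57, 3.14, 3.14, 3.14, 3.14].

## Interface

Orientations are given as a unit quaternion [w, x, y, z].
In Python, from plant import state, grab_frame, get_calibration, job_done, recognise, regions_of gives the robot as it stands.
- The arm moves only by the tool apply_moves, never from a script. Its argument "targets" is a list of rows, each an object with "translation": the shift along the tool's x, y, z normalised to -1 to 1, where 1 is 100 mm, a list of three; "twist": the turn about the tool's z normalised to -1 to 1, where 1 is 0.1 rad; "hand": the opening, from 0 (shut) to 1 (fully open). A call has 1 to 8 rows; each row shifts and turns the commanded pose from where the row before left it, along the tool's axes as they then stand; what a row does not reach is not made up. A row lasts 1/10 s, in which the tool goes at most 50 mm and 8.59 degrees, less where a joint would pass 70% of its speed; a pose out of reach is approached as far as the arm can. A call with a number of a shift or a turn outside -1 to 1 is refused whole. A call with a gripper value outside its range is refused whole. The fingers move at their own pace and stop on an object; the grip force is fixed at half the most. Time passes only in rows, so rows that do not move let the fingers close. It gives the time, the measured TCP pose, the force, the opening and the grip force at its end, in the units of the state.
- state(): the state, without advancing time (a new reading comes with each control period).
- grab_frame(name): name is "scene" or "top" or "wrist"; returns the picture (400x640x3 uint8, red, green, blue); there is no depth.
- get_calibration(name): a dict with "camera_matrix" (3x3 intrinsics, pixels), "pose" (4x4, takes a point from camera to world coordinates). Camera axes: x right, y up, looking along -z (the intrinsics and any distortion apply to the point x, -y, -z); pixel columns grow to the right and rows downward; lengths in m; the calibration is good to about 2 mm. The wrist camera is an equidistant fisheye: a pixel r from the principal point sees the ray r / f radians off the axis. A picture is of the moment at which its call begins: read the wrist's pose just before it. get_calibration takes no time and is no camera call; for the wrist camera it gives the pose at the moment of the call.
- job_done(): hands the job in; it is judged then, once.
Trained networks look in the newest picture that a camera, given by its name, has taken for a name from the list of things; names that differ only in an ending like _2 or _b are one class to them, and where a whole thing is asked for, a point or a joint stands for the part that bears it (a point fixed in the world has none). Each returns a list of dicts, best first, with "score" (0 to 1); they miss things now and then, are a little off and sometimes report something else, mostly with a low value. They report only what shows in the picture. A call takes as long as a camera call. They do not tell look-alikes from the thing itself.
- recognise(camera, query): "point" ([x, y, z] in m, in world coordinates, good to about 4 mm: the middle of the surface that is visible of it).
- regions_of(camera, query): "pixels" (400x640 bool, what is visible of it).
The state is a dict: "time": time; "joint_pos": joint angles; "joint_vel": joint speeds; "joint_efforts": joint torques, N m; "tool_pos": TCP position; "tool_rot": TCP orientation; "contact_force": force on the tool from outside, world axes, zero at the start; "ft_torque": the same for the moment, N m; "gripper_width": opening from 0.0 (shut) to 1.0 (fully open); "grasp_force": force on a finger pad.
Only numpy, scipy, OpenCV 4.12 (cv2) and the standard library are available. Lean on these libraries where they do the work, as an engineer would, in place of code of your own. Each camera call takes 0.05 s, during which the arm holds its last target. There are 200 camera calls.

## Task

With one fingertip press down the yellow bar beside the track to drop the gate, and hold it down while you push the clear stock bin along the track until the whole bin is past the gate. Then let the bar up so that the gate stands again behind the bin, and take the hand away. Only push the bin: never lift it, never let the gate come up under it, and leave the other things on the desk alone.

Things in the scene. Friction and masses are not known exactly. Their poses are not given: they have to be found in the camera images.
- track: Fixed bin track: aluminium bed between two low grey rails. Origin: on the desk under the gate blade, on the centre line; x along the bins' travel (robot's left to right), y across (roughly away from the robot), z up. In this frame (mm): bed top z = 60, bed x = -230 to 200; rails' inner faces y = -46 and 46, 4 thick, tops z = 84. Only the bin stands above z = 101.
- end_stop (a point): Middle of the rubber pad of the end stop, at x = 196 mm in the track's frame, 72 mm above the desk. The bin may stop short of it or against it.
- hinge (a point): A point on the gate's hinge shaft, which runs along the track on the robot's side, at y = -140, z = 88 mm in the track's frame, from x = -213 to 43 mm. It is held by posts at x = -205 and 35 mm whose tops reach z = 98 mm.
- bin: Loose stock bin, clear plastic with yellow rim, packed with label rolls: 110 mm long (its x), 84 wide, 60 high, about 0.35 kg. Origin: centre of its underside. It starts on the bed between the rails, its axes along the track's within 0.03 rad, its leading end 30 to 95 mm before the gate, and slides with plain friction. Push its flat trailing end (its own x = -55 mm).
- gate (a joint): Angle of the hinged gate frame (shaft, levers, press bar, blade in one piece), rad: 0 = gate up, blade standing 16 mm above the bed and blocking it; 0.154 = the blade's highest corner level with the bed; 0.20 = fully down on its stop. A spring lifts it unless held: about 2 N on the bar starts it moving, about 8 N holds it fully down. The bin cannot push it open.
- bar_top (a point): Middle of the top face of the yellow ribbed press bar, 270 mm long (x), 24 wide (y), 8 thick, outside the rail nearer the robot, made so that a finger can slide along it while pressing. In the track's frame the bar spans x = -220 to 50, y = -80 to -56 mm; top face at z = 100 mm with the gate up, 86 mm fully down. Press it anywhere along its length.
- gate_blade (a point): Middle of the upper edge of the yellow gate blade, 6 mm thick along the track (x = -3 to 3 mm in the track's frame) and 70 mm wide (y = -39 to 31 mm). Its top is at z = 76 mm with the gate up.
- tape_roll: Bystander: yellow roll of tape lying flat, 96 mm across, 24 mm high; origin at the centre of its underside.
- mouse: Bystander: black computer mouse, about 100 x 58 x 30 mm; origin on its underside.
- scanner: Bystander: grey hand-held scanner lying on its side, about 175 x 62 x 34 mm; origin on its underside, long axis x.
- carton: Bystander: small cardboard carton, 90 x 65 x 50 mm; origin at the centre of its underside.
Things that resemble listed ones, but are neither listed nor needed, are in the scene too. What is shaped like the bin but green is not meant.

How it is judged:
On the way, in this order (a step that is already met when the one before it is completed fails the run):
1. a finger holds the press bar down, gate clear below the bed, before the bin reaches it (value of joint gate above 0.154 rad and contact force between the fingers and gate above 0.5 N and x of bin in the frame of track below -0.05 m), for 0.1 s.
2. the bin crosses the gate while a finger holds the press bar down (value of joint gate above 0.154 rad and contact force between the fingers and gate above 0.5 N and x of bin in the frame of track between -0.03 and 0.045 m), for 0.1 s.
At the end, for the whole second after the job is handed in: The bin lies at rest on the bed between the rails (its underside within 6 mm of the bed, within 0.08 rad of level) wholly past the gate: its centre more than 58 mm beyond the gate along the track. The gate is up again (joint below 0.03 rad) (x of bin in the frame of track above 0.058 m and value of joint gate below 0.03 rad and z of bin in the frame of track between 0.054 and 0.066 m and y of bin in the frame of track between -0.02 and 0.02 m and angle between bin's own z axis and vertical below 0.08 rad and linear speed of bin below 0.02 m/s); the robot touches nothing.
It fails at once if the gate comes up under the bin (below 0.13 rad while the bin is over it) (x of bin in the frame of track between -0.05 and 0.05 m and value of joint gate below 0.13 rad).
It fails at once if the bin is lifted more than 10 mm off the bed or tipped by more than 0.3 rad (z of bin in the frame of track above 0.07 m or angle between bin's own z axis and vertical above 0.3 rad).
It fails at once if a bystander (tape roll, mouse, scanner, carton) is moved more than 20 mm (distance of any of tape_roll, mouse, scanner, carton from where it was at the start of the episode above 0.02 m).
It also fails if it takes over 48 s, if anything falls off the work surface, if the arm or the gripper's body presses on something with over 40 N, if the wrist force passes 120 N, or if a joint passes its speed limit or range.

## Working session

There is one attempt and no reset: what is moved stays moved. The work goes in short steps, Python scripts to look and compute and a tool call to move; the robot and the scene stay as the last step left them, time stands still between calls to the robot, and variables do not carry over. Pictures are saved under pics/ and viewed, at most 10 in all, crops included, and the job is handed in when it is done.

Besides the shell and the picture viewer there is one more tool, called after "Emit:" by a JSON object that holds its "fn" and its "kwargs". apply_moves: Moves the arm, as the interface text tells. Its arguments: {"type":"object","properties":{"targets":{"type":"array"}},"required":["targets"]}

```bash
mkdir -p pics; cat > h.py <<'E'
import numpy as np,cv2
from plant import *
def save(c,n):
    im=grab_frame(c); cv2.imwrite(f'pics/{n}.png',im[:,:,::-1]); return im
def proj(c,p):
    k=get_calibration(c);T=np.linalg.inv(k['pose']);q=T[:3,:3]@np.array(p)+T[:3,3]
    u=k['camera_matrix']@np.array([q[0],-q[1],-q[2]]);return u[:2]/u[2]
E
python3 - <<'E'
from h import *
for c in ['scene','top']:
    save(c,c+'0')
    for q in ['track','bin','bar_top','gate_blade','hinge','end_stop','tape_roll','mouse','scanner','carton']:
        try:
            for r in recognise(c,q)[:3]: print(c,q,round(r['score'],2),np.round(r['point'],3),proj(c,r['point']).round())
        except Exception as e: print(c,q,e)
s=state();print(s['time'],s['tool_pos'],s['tool_rot'],s['contact_force'])
E
```

```text
scene track 0.87 [0.559 0.014 0.06 ] [326. 206.]
scene track 0.69 [0.432 0.475 0.022] [454. 255.]
scene bin 0.88 [0.598 0.097 0.1  ] [338. 220.]
scene bin 0.8 [0.67  0.351 0.04 ] [388. 285.]
scene bin 0.79 [ 0.332 -0.106  0.042] [335. 154.]
scene bar_top 0.76 [0.522 0.086 0.097] [348. 204.]
scene bar_top 0.48 [0.559 0.012 0.058] [325. 206.]
scene gate_blade 0.92 [0.518 0.086 0.099] [349. 203.]
scene gate_blade 0.63 [0.561 0.017 0.06 ] [326. 207.]
scene hinge 0.81 [0.564 0.016 0.058] [325. 208.]
scene end_stop 0.62 [0.558 0.013 0.06 ] [326. 206.]
scene end_stop 0.32 [0.518 0.089 0.099] [350. 203.]
scene tape_roll 0.63 [0.433 0.476 0.024] [454. 255.]
scene tape_roll 0.28 [0.558 0.014 0.059] [326. 206.]
scene mouse 0.6 [ 0.435 -0.457  0.021] [254. 133.]
scene scanner 0.88 [0.792 0.199 0.033] [329. 288.]
scene carton 0.76 [ 0.781 -0.138  0.054] [254. 228.]
top track 0.78 [0.548 0.002 0.062] [321. 202.]
top track 0.35 [0.784 0.192 0.03 ] [262. 130.]
top bin 0.91 [ 0.326 -0.105  0.04 ] [356. 273.]
top bin 0.88 [0.788 0.007 0.039] [319. 128.]
top bin 0.75 [0.661 0.357 0.04 ] [210. 167.]
top bar_top 0.96 [0.519 0.093 0.097] [291. 210.]
top gate_blade 0.8 [0.512 0.092 0.101] [292. 212.]
top hinge 0.58 [0.554 0.005 0.06 ] [320. 200.]
top end_stop 0.64 [0.554 0.005 0.062] [320. 200.]
top tape_roll 0.82 [0.426 0.485 0.026] [169. 241.]
top mouse 0.78 [ 0.426 -0.468  0.027] [469. 241.]
top scanner 0.83 [0.782 0.193 0.032] [262. 131.]
top scanner 0.21 [0.515 0.089 0.1  ] [293. 211.]
top carton 0.68 [ 0.772 -0.14   0.049] [365. 133.]
1.1 [ 0.25701206 -0.56968498  0.25330755] [-9.33368737e-06  9.77631023e-01  2.10327323e-01 -8.06759369e-07] [-0.26981679 -0.02700369  0.42101725]
```

View pics/scene0.png

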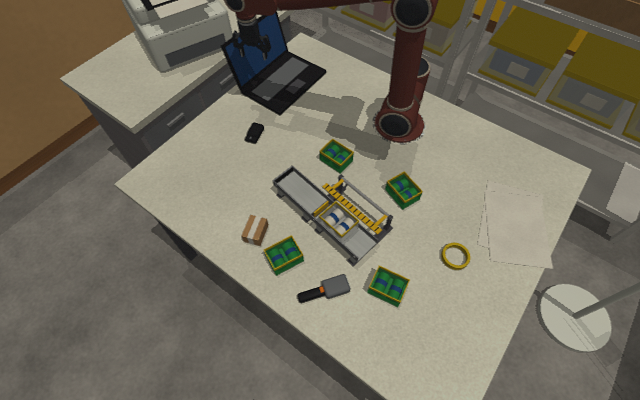

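View pics/top0.png

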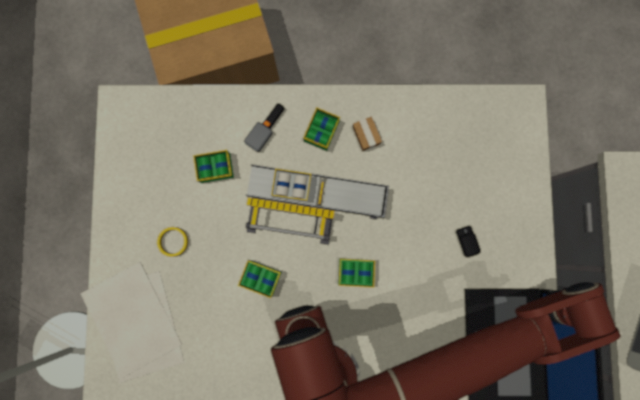

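The wanted bin is the clear one with white rolls between the rails, at top (292,185). Four green look-alikes stand at top (213,166), (322,128), (261,278) and (357,272). The bar is the yellow strip at about (291,207). The track runs from (250,180) on the left to (387,200) on the right.

```bash
python3 - <<'E'
from h import *
im=cv2.imread('pics/top0.png')[150:260,230:410]
im=cv2.resize(im,None,fx=4.4,fy=4.4,interpolation=cv2.INTER_CUBIC);cv2.imwrite('pics/crop.png',im)
k=get_calibration('top');print(k)
grab_frame('top')
for q in ['bar_top','track','bin']:
    for r in regions_of('top',q)[:3]:
        m=r['pixels'].astype(np.uint8);ys,xs=np.nonzero(m);print(q,round(r['score'],2),m.sum(),xs.mean(),ys.mean(),cv2.minAreaRect(np.c_[xs,ys].astype(np.float32)))
E
```

```text
{'camera_matrix': array([[488.30410301,   0.        , 319.73582702],
       [  0.        , 488.30410301, 196.43834576],
       [  0.        ,   0.        ,   1.        ]]), 'pose': array([[-0.00265235,  0.99368696, -0.11215702,  0.39261106],
       [-0.99998182, -0.0020283 ,  0.00567775,  0.01526673],
       [ 0.00541441,  0.11217004,  0.99367428,  1.58264449],
       [ 0.        ,  0.        ,  0.        ,  1.        ]])}
bar_top 0.56 1394 292.56814921090387 215.86154949784793 ((291.0003356933594, 216.93048095703125), (53.19810485839844, 84.3371353149414), 78.9964599609375)
track 0.67 4940 314.9259109311741 201.0755060728745 ((314.6274108886719, 208.12826538085938), (139.96348571777344, 68.63734436035156), 8.812902450561523)
bin 0.92 1090 291.15688073394494 185.25963302752294 ((291.3160095214844, 185.0120086669922), (37.476505279541016, 30.499969482421875), 10.304845809936523)
bin 0.91 963 320.4828660436137 128.9730010384216 ((320.4898376464844, 129.02149963378906), (26.493789672851562, 37.671600341796875), 25.34617805480957)
bin 0.79 1023 355.9081133919844 272.2619745845552 ((355.8603515625, 272.3741455078125), (36.994873046875, 28.127849578857422), 3.3664605617523193)
```

View pics/crop.png

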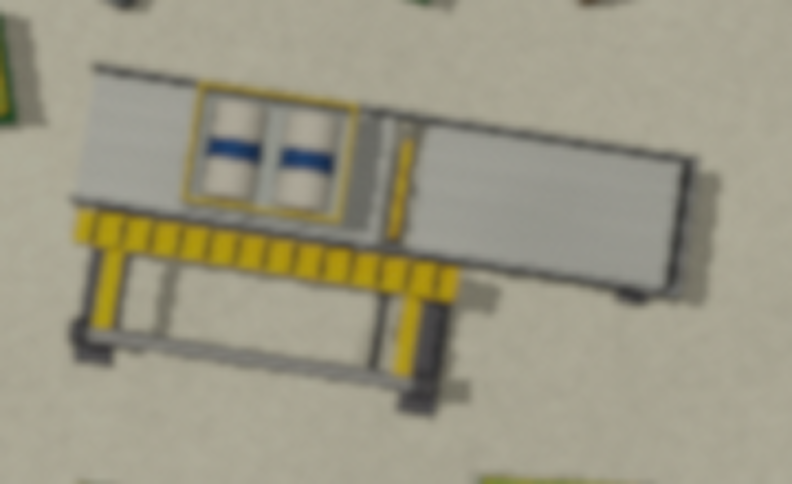

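```bash
cat >> h.py <<'E'
from scipy.optimize import least_squares
from scipy.spatial.transform import Rotation as R
def fit(obj,px,x0,c='top'):
    k=get_calibration(c);T=np.linalg.inv(k['pose']);K=k['camera_matrix']
    def f(v):
        cs,sn=np.cos(v[2]),np.sin(v[2]);o=np.array(obj,float)/1000
        w=np.c_[v[0]+cs*o[:,0]-sn*o[:,1],v[1]+sn*o[:,0]+cs*o[:,1],o[:,2]]
        q=w@T[:3,:3].T+T[:3,3];u=np.c_[q[:,0],-q[:,1],-q[:,2]]@K.T
        return (u[:,:2]/u[:,2:]-px).ravel()
    r=least_squares(f,x0,loss='soft_l1');return r.x,f(r.x).reshape(-1,2)
E
python3 - <<'E'
from h import *
o=[(-220,-56,100),(-220,-80,100),(50,-56,100),(50,-80,100),(0,31,76),(0,-39,76),(-230,50,84),(-230,-50,84)]
p=np.array([(80,210),(74,240),(458,268),(453,302),(409,130),(395,242),(95,66),(74,203)])/4.4+[230,150]
v,r=fit(o,p,[.55,.03,-1.6]);print(v,r.round(1).tolist())
b,r=fit([(-55,42,120),(55,42,120),(55,-42,120),(-55,-42,120)],np.array([(200,84),(358,105),(342,222),(184,200)])/4.4+[230,150],[.6,.1,-1.6]);print(b,r.round(1).tolist())
c,s=np.cos(v[2]),np.sin(v[2]);M=np.array([[c,-s],[s,c]])
print('bin in track',M.T@(b[:2]-v[:2]),b[2]-v[2])
st=state();Q=R.from_quat(np.roll(st['tool_rot'],-1)).as_matrix();print(Q.round(3))
print('yaw of tool x',np.arctan2(Q[1,0],Q[0,0]),'track x dir',v[2],'j',st['joint_pos'])
for t in [(-.195,-.029),(.02,-.029)]: print(t,M@t+v[:2])
np.save('v.npy',v)
E
```

```text
[ 5.78195638e-01  3.65503081e-04 -1.72580848e+00] [[-0.4, -0.1], [-0.3, 0.8], [1.2, 0.1], [1.1, 0.2], [0.3, 2.2], [0.1, -1.2], [-0.5, -0.8], [-1.2, -0.4]]
[ 0.59366064  0.0918647  -1.70617398] [[0.1, -0.4], [0.1, -0.4], [0.0, 0.3], [-0.2, 0.5]]
bin in track [-0.09278977  0.00115282] 0.01963449346828372
[[ 0.912  0.411 -0.   ]
 [ 0.411 -0.912 -0.   ]
 [-0.     0.    -1.   ]]
yaw of tool x 0.42379291329823093 track x dir -1.7258084750181546 j [-1.26601121e+00  5.26936047e-02  1.61289048e+00 -2.29280903e-05
  1.47599867e+00 -1.19005629e-01]
(-0.195, -0.029) [0.57964982 0.19750476]
(0.02, -0.029) [ 0.54645552 -0.01491732]
```

The crop confirms the clear bin behind the yellow blade, in track coordinates at x about -93 mm. Next I turn the tool along the track.

Emit:
{"fn": "apply_moves", "kwargs": {"targets": [{"translation": [0,0,0],"twist": -1,"hand": 0.7},{"translation": [0,0,0],"twist": -1,"hand": 0.7},{"translation": [0,0,0],"twist": -1,"hand": 0.7},{"translation": [0,0,0],"twist": -1,"hand": 0.7},{"translation": [0,0,0],"twist": -1,"hand": 0.7},{"translation": [0,0,0],"twist": -1,"hand": 0.7},{"translation": [0,0,0],"twist": -1,"hand": 0.7},{"translation": [0,0,0],"twist": -1,"hand": 0.7}]}}

```text
time: 2.1
tool_pos: [0.257, -0.5697, 0.2533]
tool_rot: [0.0, 0.817, 0.576, 0.0]
contact_force: [0.2, 0.2, 1.1]
gripper_width: 0.7
grasp_force: 0.0
```

Emit:
{"fn": "apply_moves", "kwargs": {"targets": [{"translation": [0,0,0],"twist": -1,"hand": 0.7},{"translation": [0,0,0],"twist": -0.92,"hand": 0.7},{"translation": [0,0,0],"twist": 0,"hand": 0.7}]}}

```text
time: 2.4
tool_pos: [0.257, -0.5697, 0.2533]
tool_rot: [0.0, 0.76, 0.65, 0.0]
contact_force: [0.1, 0.7, -0.6]
gripper_width: 0.703
grasp_force: 0.0
```

```bash
cat >> h.py <<'E'
def rel(tx,ty,tz=None):
    v=np.load('v.npy');st=state();Q=R.from_quat(np.roll(st['tool_rot'],-1)).as_matrix();c,s=np.cos(v[2]),np.sin(v[2]);M=np.array([[c,-s],[s,c]])
    p=st['tool_pos'];w=np.r_[M@[tx,ty]+v[:2],p[2] if tz is None else tz]
    print('t',st['time'],'track pos',M.T@(p[:2]-v[:2]),p[2],'yawerr',np.arctan2(Q[1,0],Q[0,0])-(v[2]+np.pi),'delta tool mm',(1000*Q.T@(w-p)).round(1),'F',st['contact_force'].round(1),'w',st['gripper_width'])
E
python3 -c "
from h import *
rel(-.19,-.029)"
```

```text
t 2.4 track pos [ 0.61282264 -0.22933785] 0.25330537080204685 yawerr -0.00019641934425784768 delta tool mm [802.9 200.2  -0. ] F [ 0.1  0.7 -0.6] w 0.7028619350407485
```

Emit:
{"fn": "apply_moves", "kwargs": {"targets": [{"translation": [0.45,0.12,0],"twist": 0,"hand": 0.7},{"translation": [0.45,0.12,0],"twist": 0,"hand": 0.7},{"translation": [0.45,0.12,0],"twist": 0,"hand": 0.7},{"translation": [0.45,0.12,0],"twist": 0,"hand": 0.7},{"translation": [0.45,0.12,0],"twist": 0,"hand": 0.7},{"translation": [0.45,0.12,0],"twist": 0,"hand": 0.7},{"translation": [0.45,0.12,0],"twist": 0,"hand": 0.7},{"translation": [0.45,0.12,0],"twist": 0,"hand": 0.7}]}}

```text
time: 3.2
tool_pos: [0.4078, -0.2271, 0.2536]
tool_rot: [0.001, 0.761, 0.649, 0.0]
contact_force: [0.5, -0.6, 0.0]
gripper_width: 0.705
grasp_force: 0.0
```

Emit:
{"fn": "apply_moves", "kwargs": {"targets": [{"translation": [0.45,0.12,0],"twist": 0,"hand": 0.7},{"translation": [0.45,0.12,0],"twist": 0,"hand": 0.7},{"translation": [0.45,0.12,0],"twist": 0,"hand": 0.7},{"translation": [0.45,0.12,0],"twist": 0,"hand": 0.7},{"translation": [0.45,0.12,0],"twist": 0,"hand": 0.7},{"translation": [0.45,0.12,0],"twist": 0,"hand": 0.7},{"translation": [0.4,0.12,0],"twist": 0,"hand": 0.7},{"translation": [0,0,0],"twist": 0,"hand": 0.7}]}}

```text
time: 4.0
tool_pos: [0.5393, 0.0684, 0.2533]
tool_rot: [-0.0, 0.759, 0.652, 0.001]
contact_force: [-1.1, -0.9, -0.5]
gripper_width: 0.699
grasp_force: 0.0
```

```bash
python3 -c "
from h import *
rel(-.19,-.029);save('wrist','w1')"
```

```text
t 4.0 track pos [-0.06120612 -0.04897621] 0.25329571140701573 yawerr 0.003401594048593415 delta tool mm [128.7  20.4   0.2] F [-1.1 -0.9 -0.5] w 0.69936172124209
```

View pics/w1.png

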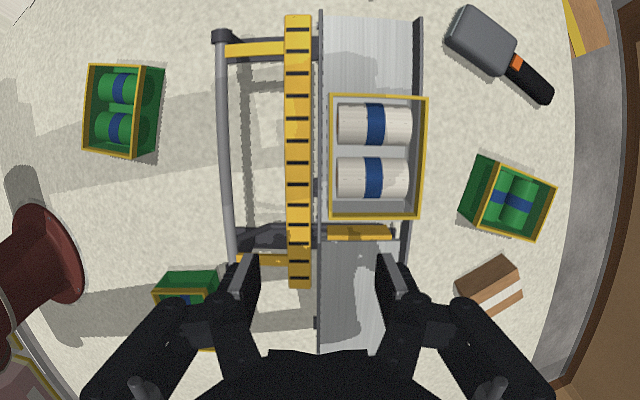

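The wrist view shows the bar at (298,150), the bin rim at (330..428, 93..219), the blade at (360,232), and the fingers pointing at the near end. I refine the fit from these pixels.

```bash
python3 - <<'E'
from h import *
k=get_calibration('wrist');T=np.linalg.inv(k['pose']);K=k['camera_matrix'];print(K[0],K[1])
v0=np.load('v.npy')
def f(v,o,px):
    o=np.array(o,float)/1000;cs,sn=np.cos(v[2]),np.sin(v[2])
    w=np.c_[v[0]+cs*o[:,0]-sn*o[:,1],v[1]+sn*o[:,0]+cs*o[:,1],o[:,2]]
    q=(w@T[:3,:3].T+T[:3,3])*[1,-1,-1]
    h=np.hypot(q[:,0],q[:,1]);th=np.arctan2(h,q[:,2])
    return (q[:,:2]/h[:,None]*th[:,None]*K[0,0]+K[:2,2]-px)
o=[(-220,-80,100),(-220,-56,100),(50,-80,100),(50,-56,100)];p=np.array([(285,14),(311,15),(288,289),(311,290)])
print('pred err with v0',f(v0,o,p).round(1).tolist())
r=least_squares(lambda v:f(v,o,p).ravel(),v0);v=r.x;print(v,v-v0,f(v,o,p).round(1).tolist())
ob=[(-55,-42,120),(-55,42,120),(55,42,120),(55,-42,120)];pb=np.array([(330,93),(428,97),(419,219),(328,217)])
b=least_squares(lambda v:f(v,ob,pb).ravel(),[.59,.09,-1.7]).x
for vv in(v0,v):
    c,s=np.cos(vv[2]),np.sin(vv[2]);print(np.array([[c,s],[-s,c]])@(b[:2]-vv[:2]),b[2]-vv[2],f(b,ob,pb).round(1).tolist())
np.save('v1.npy',v)
E
```

```text
[309.70691629   0.         317.31700821] [  0.         309.70691629 202.66707736]
pred err with v0 [[-2.9, 3.1], [-1.3, 1.5], [0.2, 2.4], [-0.4, 1.6]]
[ 0.57889611  0.00215378 -1.7323916 ] [ 0.00070048  0.00178828 -0.00658313] [[-0.7, 0.5], [0.8, -0.9], [0.2, 0.5], [-0.3, -0.1]]
[-0.09596603  0.00227357] -0.003564081911227923 [[-0.6, -1.8], [1.0, -0.5], [0.0, 0.2], [-0.3, 2.4]]
[-0.09410124  0.00123814] 0.0030190444497846247 [[-0.6, -1.8], [1.0, -0.5], [0.0, 0.2], [-0.3, 2.4]]
```

Emit:
{"fn": "apply_moves", "kwargs": {"targets": [{"translation": [0.42,0.07,0],"twist": 0.03,"hand": 0.7},{"translation": [0.42,0.07,0],"twist": 0,"hand": 0.7},{"translation": [0.41,0.07,0],"twist": 0,"hand": 0.7},{"translation": [0,0,0],"twist": 0,"hand": 0.7},{"translation": [0,0,0],"twist": 0,"hand": 0.7}]}}

```text
time: 4.55
tool_pos: [0.5785, 0.1841, 0.2531]
tool_rot: [0.0, 0.761, 0.649, -0.001]
contact_force: [0.5, 0.6, 0.2]
gripper_width: 0.695
grasp_force: 0.0
```

```bash
cp v1.npy v.npy; python3 -c "
from h import *
rel(-.185,-.029,.13)"
```

```text
t 4.55 track pos [-0.17948537 -0.02968675] 0.2531031312669217 yawerr 0.0027659427338879716 delta tool mm [  5.6   0.8 123.1] F [0.5 0.6 0.2] w 0.6945674013694405
```

Emit:
{"fn": "apply_moves", "kwargs": {"targets": [{"translation": [0.06,0,0.4],"twist": 0,"hand": 0.7},{"translation": [0,0,0.4],"twist": 0,"hand": 0.7},{"translation": [0,0,0.4],"twist": 0,"hand": 0.7},{"translation": [0,0,0],"twist": 0,"hand": 0.7},{"translation": [0,0,0],"twist": 0,"hand": 0.7}]}}

```text
time: 5.05
tool_pos: [0.5792, 0.1891, 0.1335]
tool_rot: [-0.0, 0.761, 0.648, -0.001]
contact_force: [0.1, -0.5, 0.1]
gripper_width: 0.698
grasp_force: 0.0
```

```bash
python3 -c "
from h import *
rel(-.185,-.029,.110);save('wrist','w2')"
```

```text
t 5.05 track pos [-0.18456921 -0.02974204] 0.1334947418631189 yawerr 0.0014026960634017094 delta tool mm [ 0.4  0.8 23.5] F [ 0.1 -0.5  0.1] w 0.6984683420972426
```

View pics/w2.png

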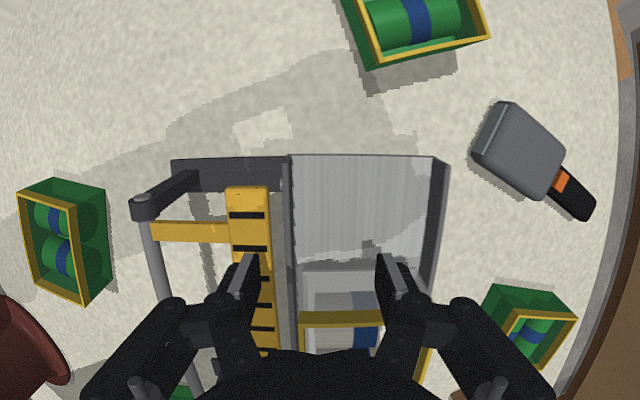

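The left finger is over the bar at (248,262). The right finger hangs over the bed behind the bin's trailing rim at (335,318). I press down.

Emit:
{"fn": "apply_moves", "kwargs": {"targets": [{"translation": [0,0,0.1],"twist": 0,"hand": 0.7},{"translation": [0,0,0.06],"twist": 0,"hand": 0.7},{"translation": [0,0,0],"twist": 0,"hand": 0.7}]}}

```text
time: 5.4
tool_pos: [0.5793, 0.1905, 0.1172]
tool_rot: [-0.0, 0.761, 0.649, -0.0]
contact_force: [-0.3, -0.1, -0.9]
gripper_width: 0.696
grasp_force: 0.0
```

Emit:
{"fn": "apply_moves", "kwargs": {"targets": [{"translation": [0,0,0.04],"twist": 0,"hand": 0.7},{"translation": [0,0,0.04],"twist": 0,"hand": 0.7},{"translation": [0,0,0],"twist": 0,"hand": 0.7}]}}

```text
time: 5.7
tool_pos: [0.5803, 0.1906, 0.1099]
tool_rot: [0.001, 0.761, 0.649, 0.001]
contact_force: [0.7, -1.1, 5.2]
gripper_width: 0.703
grasp_force: 2.4
```

Emit:
{"fn": "apply_moves", "kwargs": {"targets": [{"translation": [0,0,0.04],"twist": 0,"hand": 0.7},{"translation": [0,0,0],"twist": 0,"hand": 0.7},{"translation": [0,0,0],"twist": 0,"hand": 0.7}]}}

```text
time: 6.0
tool_pos: [0.5805, 0.1906, 0.1066]
tool_rot: [0.001, 0.761, 0.649, 0.001]
contact_force: [-0.6, -1.3, 6.7]
gripper_width: 0.705
grasp_force: 3.0
```

Emit:
{"fn": "apply_moves", "kwargs": {"targets": [{"translation": [0,0,0.03],"twist": 0,"hand": 0.7},{"translation": [0,0,0],"twist": 0,"hand": 0.7},{"translation": [0,0,0],"twist": 0,"hand": 0.7}]}}

```text
time: 6.3
tool_pos: [0.5805, 0.1906, 0.1038]
tool_rot: [0.001, 0.761, 0.649, 0.001]
contact_force: [-1.2, -1.4, 7.2]
gripper_width: 0.7
grasp_force: 3.4
```

Emit:
{"fn": "apply_moves", "kwargs": {"targets": [{"translation": [0,0,0.03],"twist": 0,"hand": 0.7},{"translation": [0,0,0],"twist": 0,"hand": 0.7},{"translation": [0,0,0],"twist": 0,"hand": 0.7}]}}

```text
time: 6.6
tool_pos: [0.5806, 0.1906, 0.1016]
tool_rot: [0.001, 0.761, 0.649, 0.001]
contact_force: [-2.0, -2.4, 9.2]
gripper_width: 0.696
grasp_force: 4.8
```

```bash
python3 -c "
from h import *
rel(-.165,-.029)
im=save('wrist','w3')"
```

```text
t 6.6 track pos [-0.18623023 -0.02867105] 0.10159788225229513 yawerr 0.003799513743368843 delta tool mm [-21.2  -0.4  -0. ] F [-2.  -2.4  9.2] w 0.695767763218214
```

View pics/w3.png

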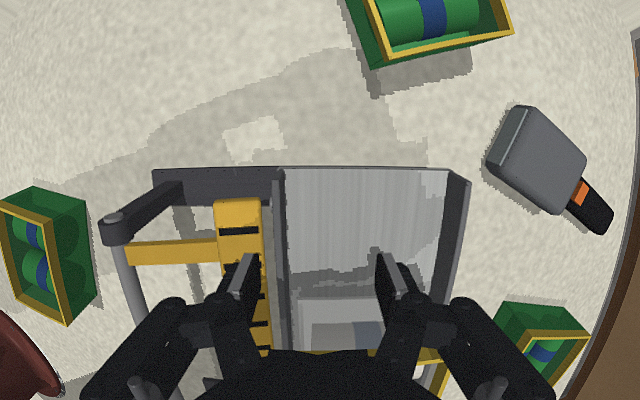

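Emit:
{"fn": "apply_moves", "kwargs": {"targets": [{"translation": [0,0,0.02],"twist": 0,"hand": 0.7},{"translation": [0,0,0],"twist": 0,"hand": 0.7},{"translation": [0,0,0],"twist": 0,"hand": 0.7}]}}

```text
time: 6.95
tool_pos: [0.5807, 0.1906, 0.1013]
tool_rot: [0.001, 0.761, 0.649, 0.0]
contact_force: [-5.9, -3.4, 18.4]
gripper_width: 0.701
grasp_force: 8.3
```

Emit:
{"fn": "apply_moves", "kwargs": {"targets": [{"translation": [-0.1,0,0],"twist": 0,"hand": 0.7},{"translation": [-0.1,0,0],"twist": 0,"hand": 0.7},{"translation": [-0.1,0,0],"twist": 0,"hand": 0.7},{"translation": [-0.1,0,0],"twist": 0,"hand": 0.7}]}}

```text
time: 7.35
tool_pos: [0.5767, 0.1537, 0.1014]
tool_rot: [0.0, 0.761, 0.649, 0.006]
contact_force: [3.3, 7.9, 9.6]
gripper_width: 0.703
grasp_force: 5.8
```

```bash
python3 -c "
from h import *
rel(.015,-.029)
grab_frame('top')
for r in recognise('top','bin')[:5]: print(r['score'],r['point'])"
```

```text
t 7.35 track pos [-0.14919224 -0.02658468] 0.10137363660199593 yawerr 0.0027575639877224223 delta tool mm [-164.2   -2.9   -1.4] F [3.3 7.9 9.6] w 0.7029123789192631
0.94 [0.5901, 0.0628, 0.0959]
0.72 [0.3054, 0.2375, 0.0416]
0.7 [0.7893, 0.0046, 0.0351]
0.66 [0.3236, -0.108, 0.0395]
0.59 [0.6632, 0.358, 0.044]
```

Emit:
{"fn": "apply_moves", "kwargs": {"targets": [{"translation": [0,0,0.015],"twist": 0,"hand": 0.7},{"translation": [-0.1,-0.01,0],"twist": 0,"hand": 0.7},{"translation": [-0.1,-0.01,0],"twist": 0,"hand": 0.7},{"translation": [-0.1,0,0],"twist": 0,"hand": 0.7}]}}

```text
time: 7.85
tool_pos: [0.5714, 0.125, 0.1015]
tool_rot: [0.001, 0.761, 0.649, 0.008]
contact_force: [5.3, 9.2, 13.6]
gripper_width: 0.704
grasp_force: 7.9
```

```bash
python3 -c "
from h import *
rel(.015,-.029)
grab_frame('top')
for r in recognise('top','bin')[:1]: print(r['score'],r['point'])"
```

```text
t 7.85 track pos [-0.11999264 -0.02714918] 0.10145098324273072 yawerr 0.002499898907764475 delta tool mm [-135.    -2.2   -1.4] F [ 5.3  9.2 13.6] w 0.7038817346597169
0.88 [0.3242, -0.1083, 0.0402]
```

Emit:
{"fn": "apply_moves", "kwargs": {"targets": [{"translation": [-0.1,-0.01,0.01],"twist": 0,"hand": 0.7},{"translation": [-0.1,0,0],"twist": 0,"hand": 0.7},{"translation": [-0.1,0,0],"twist": 0,"hand": 0.7},{"translation": [-0.1,0,0],"twist": 0,"hand": 0.7}]}}

```text
time: 8.35
tool_pos: [0.5651, 0.0857, 0.1014]
tool_rot: [0.002, 0.761, 0.649, 0.008]
contact_force: [4.9, 10.7, 17.4]
gripper_width: 0.701
grasp_force: 9.4
```

Emit:
{"fn": "apply_moves", "kwargs": {"targets": [{"translation": [-0.1,0,0],"twist": 0,"hand": 0.7},{"translation": [-0.1,0,0],"twist": 0,"hand": 0.7},{"translation": [-0.1,0,0],"twist": 0,"hand": 0.7},{"translation": [-0.1,0,0],"twist": 0,"hand": 0.7},{"translation": [-0.1,0,0],"twist": 0,"hand": 0.7}]}}

```text
time: 8.85
tool_pos: [0.5573, 0.0359, 0.1013]
tool_rot: [0.002, 0.761, 0.648, 0.008]
contact_force: [5.5, 11.3, 16.8]
gripper_width: 0.703
grasp_force: 9.8
```

```bash
python3 -c "
from h import *
rel(.015,-.029)
save('top','t2')
im=cv2.imread('pics/t2.png')[140:270,220:410];cv2.imwrite('pics/t2c.png',cv2.resize(im,None,fx=4,fy=4,interpolation=cv2.INTER_CUBIC))
for r in recognise('top','bin')[:5]: print(r['score'],r['point'])"
```

```text
t 8.85 track pos [-0.02985699 -0.02670352] 0.10133739963482405 yawerr 0.0020870220197202194 delta tool mm [-44.8  -2.4  -0.5] F [ 5.5 11.3 16.8] w 0.7032821733229123
0.82 [0.3239, -0.1083, 0.0397]
0.72 [0.7831, 0.193, 0.0302]
0.68 [0.3031, 0.1975, 0.0415]
0.66 [0.6609, 0.3528, 0.0417]
0.6 [0.7905, 0.0023, 0.0381]
```

View pics/t2c.png

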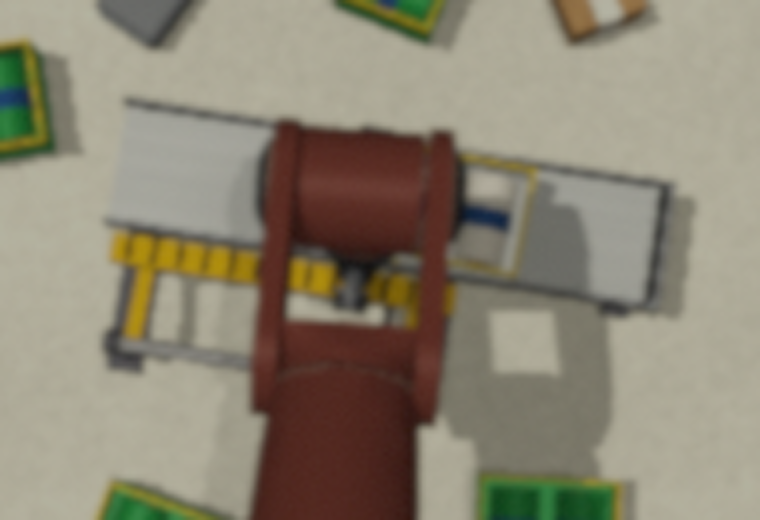

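The top view shows the bin pushed straight along the track, with its leading rim at crop (527,222) and still clear of the end stop at (655,245). I push on.

Emit:
{"fn": "apply_moves", "kwargs": {"targets": [{"translation": [-0.1,0,0],"twist": 0,"hand": 0.7},{"translation": [-0.1,0,0],"twist": 0,"hand": 0.7},{"translation": [-0.1,0,0],"twist": 0,"hand": 0.7},{"translation": [-0.1,0,0],"twist": 0,"hand": 0.7},{"translation": [-0.08,0,0],"twist": 0,"hand": 0.7},{"translation": [0,0,0],"twist": 0,"hand": 0.7},{"translation": [0,0,0],"twist": 0,"hand": 0.7}]}}

```text
time: 9.65
tool_pos: [0.5497, -0.0129, 0.1013]
tool_rot: [0.003, 0.761, 0.648, 0.007]
contact_force: [4.5, 7.6, 18.2]
gripper_width: 0.698
grasp_force: 9.3
```

```bash
python3 -c "
from h import *
rel(.015,-.029)
im=save('top','t3')
cv2.imwrite('pics/t3c.png',cv2.resize(cv2.imread('pics/t3.png')[140:270,220:410],None,fx=4,fy=4,interpolation=cv2.INTER_CUBIC))
v=np.load('v.npy');c,s=np.cos(v[2]),np.sin(v[2])
for x in (.113,.125,.137,.149): print(x,(proj('top',[v[0]+c*x,v[1]+s*x,.12])-[220,140])*4)"
```

```text
t 9.65 track pos [ 0.01954146 -0.02640298] 0.10128742736862417 yawerr 0.001966680549453814 delta tool mm [ 4.5 -2.6 -0. ] F [ 4.5  7.6 18.2] w 0.6981711861920863
0.113 [553.12793744 221.46914304]
0.125 [568.85700045 223.98117739]
0.137 [584.58925269 226.49372107]
0.149 [600.32469513 229.00677426]
```

View pics/t3c.png

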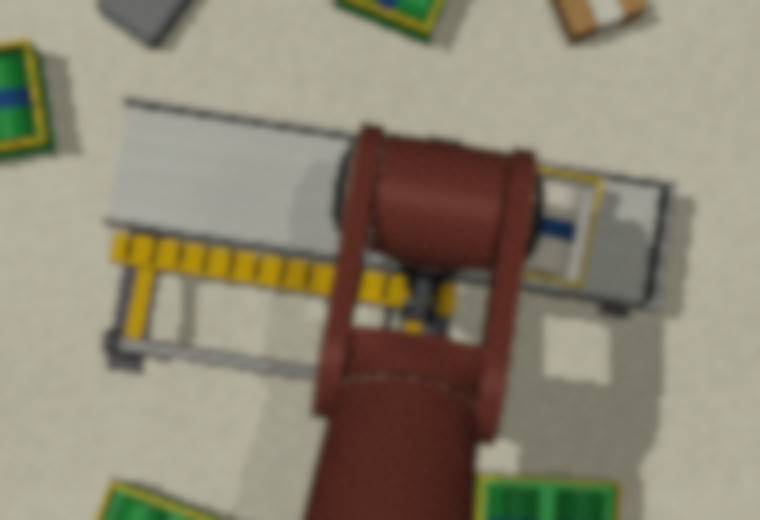

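The leading rim at crop (593,232) corresponds to x of about 143 mm, so the bin centre is at about 88 mm and past the gate. I back off slightly, let the bar up slowly, then clear.

Emit:
{"fn": "apply_moves", "kwargs": {"targets": [{"translation": [0.06,0,0],"twist": 0,"hand": 0.7},{"translation": [0.06,0,0],"twist": 0,"hand": 0.7},{"translation": [0,0,-0.06],"twist": 0,"hand": 0.7},{"translation": [0,0,-0.06],"twist": 0,"hand": 0.7},{"translation": [0,0,-0.06],"twist": 0,"hand": 0.7},{"translation": [0,0,-0.06],"twist": 0,"hand": 0.7},{"translation": [0,0,-0.1],"twist": 0,"hand": 0.7},{"translation": [0,0,-0.3],"twist": 0,"hand": 0.7}]}}

```text
time: 10.5
tool_pos: [0.5421, -0.0018, 0.1547]
tool_rot: [-0.004, 0.761, 0.649, -0.003]
contact_force: [-0.1, -0.2, 0.2]
gripper_width: 0.698
grasp_force: 0.0
```

Emit:
{"fn": "apply_moves", "kwargs": {"targets": [{"translation": [0,0,-0.4],"twist": 0,"hand": 0.7},{"translation": [0,0,-0.4],"twist": 0,"hand": 0.7},{"translation": [0.3,0,-0.2],"twist": 0,"hand": 0.7},{"translation": [0.4,0,0],"twist": 0,"hand": 0.7},{"translation": [0.4,0,0],"twist": 0,"hand": 0.7},{"translation": [0.4,0,0],"twist": 0,"hand": 0.7},{"translation": [0,0,0],"twist": 0,"hand": 0.7},{"translation": [0,0,0],"twist": 0,"hand": 0.7}]}}

```text
time: 11.3
tool_pos: [0.5684, 0.1464, 0.2576]
tool_rot: [-0.001, 0.76, 0.65, -0.001]
contact_force: [-0.2, -0.4, 0.6]
gripper_width: 0.694
grasp_force: 0.0
```

```bash
python3 -c "
from h import *
rel(.015,-.029)
save('top','t4')
cv2.imwrite('pics/t4c.png',cv2.resize(cv2.imread('pics/t4.png')[140:270,220:410],None,fx=4,fy=4,interpolation=cv2.INTER_CUBIC))
v=np.load('v.npy')
for r in recognise('top','bin')[:5]:
    d=np.array(r['point'])[:2]-v[:2];c,s=np.cos(v[2]),np.sin(v[2]);print(r['score'],c*d[0]+s*d[1],-s*d[0]+c*d[1],r['point'][2])"
```

```text
t 11.3 track pos [-0.14063058 -0.0336097 ] 0.2576432902107898 yawerr 0.005521750542173631 delta tool mm [-155.7    3.8    0.2] F [-0.2 -0.4  0.6] w 0.6935978694006739
0.9 -0.03472418585522138 0.20650741664115543 0.0374
0.87 -0.36641545437718404 0.02669806653307214 0.0408
0.67 0.08642497801208981 -0.0009027087005244461 0.0977
0.65 0.14745746376376093 -0.23483065846919166 0.0378
0.49 -0.199256635785985 -0.31191881043438596 0.0416
```

View pics/t4c.png

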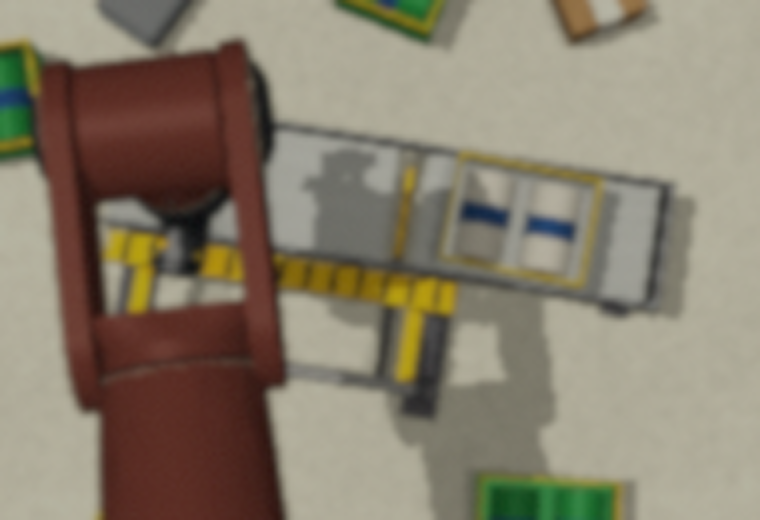

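The bin is at (520,220), x about 86 mm and past the gate. The blade stands up at (405,210), and the hand touches nothing.

```bash
python3 -c "
from plant import *
print(job_done())"
```

```text
the job is handed in; nothing more can be done
None
```

The job is handed in: the bin stands about 86 mm past the gate, the gate is up behind it and the hand is clear; the hand-in call returned no verdict.

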